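Press the insert home, then draw the sagging bolt and hold the guard gate ajar

TASK

Pull the bench press's black-gripped lever all the way down to its stop so that the brass insert is pressed fully home in the white plate, and ease the lever slowly back up until it is fully raised instead of letting it fly. Then free the guard gate: lift the red knob of the sagging bolt so that its square head clears the keeper's bent-up lip while you draw it back towards the hinge, and pull the sprung gate open towards the robot. Finish while still holding the gate ajar, still, about 8 cm open at its free edge with the bolt drawn, and leave the tools and parts lying around undisturbed.

Things in the scene. Friction and masses are not known exactly. Their poses are not given: they have to be found in the camera images.
- press: Green bench press with a yellow guard gate on its robot side, fixed to the bench; moved and turned as a whole at each start. Origin at bench level under the base (300 x 300 x 20 mm). Own x points from gate to column (away from the robot), own y from the bolt's keeper towards the gate's hinge, z up. Its head (x -10 to 150 mm, y -35 to 35 mm) is 305 mm high; the guard is below 180 mm.
- lever (a joint): Press lever, rad: 0 = fully raised (its rest), grows as the handle is pulled down, 0.8 = bottom stop. Spring 0.7 Nm at the top to 1.7 Nm at the stop (about 4 to 10 N at the handle, plus 4 N while the insert goes in over the last 0.2 rad). It snaps up if let go low; a return faster than 2 rad/s counts as letting it fly.
- lever_grip (a point): Middle of the lever's handle: a level black cylinder 18 mm across along the press's y, free gripping length 60 mm centred here (outwards, +y, from the steel arm). On a 170 mm arm from lever_pivot: raised, it stands 0.5 rad above the pivot's level on the robot's side; at the stop, 0.3 rad below. Nothing within 140 mm beneath it.
- lever_pivot (a point): Point on the lever's level turning axis (which runs along the press's y), in the plane of the steel arm, 220 mm above the bench; lever_grip is 48 mm farther along +y.
- insert (a joint): Depth in m that the brass insert (14 mm across) is pressed into the white plate: 0 to 0.002 at the start, 0.010 = fully home. The ram moves 50 mm per rad of lever, meets the insert at 0.6 rad or a little later and drives it home at 0.8 rad. It stays where it is pressed.
- gate (a joint): Guard gate, rad: 0 = shut, grows as its free edge swings towards the robot, up to 1.2. A closing spring (0.36 Nm shut, 0.6 Nm at 0.4 rad, about 4 N at the knob) shuts it when released. Its free edge is 230 mm from the hinge, so 0.35 rad opens it by about 80 mm.
- gate_hinge (a point): Point on the gate's upright hinge axis at the height of the gate's top, 130 mm above the bench; does not move. The gate turns clockwise seen from above as it opens.
- gate_leaf: Yellow gate, 230 mm wide, 22 mm thick at its top rail, with thin steel bars; origin on the hinge axis at the top edge, 130 mm high; when shut it reaches from there along the press's -y. The bolt lies on top of its top rail, in two slotted steel guides 49 mm high.
- bolt (a joint): How far in m the bolt has been drawn back along the gate's top towards the hinge: 0 to 0.002 at the start (shot, head behind the keeper's lip), 0.040 = fully back. Unless lifted it is stopped by the lip at about 0.003; the head is clear of the keeper from 0.020. Friction about 1 N; it stays where it is left.
- bolt_lift (a joint): How far in m the bolt is lifted: 0 = sagging (it falls back there by its own weight, 1.2 to 2.5 N), 0.014 = top of its guides. The head passes over the lip when lifted 0.007 or more; once past (bolt above 0.020) it may sink again.
- bolt_knob (a point): Upright red cylinder knob on the bolt, 18 mm across, 45 mm tall, to lift and draw the bolt and strong enough to pull the gate by; this point is the centre of its underside (189 mm above the bench when sagging). Two steel guides on the gate stand 16 mm to its -y side and 60 mm to its +y side, tops 10 mm below its underside. 185 mm from the hinge axis, 145 mm with the bolt fully back.
- keeper_lip (a point): Middle of the top edge of the bent-up steel lip of the keeper, 148 mm above the bench, on top of the guard's post just beyond the gate's free edge. Lip 6 mm thick along y, 34 mm wide along x, with 5 mm thick cheeks in front and behind that hold the bolt's brass square head (28 mm square, 10 mm long) and so the gate.
- tape: Roll of beige masking tape lying flat, 100 mm across, 24 mm high, origin under its centre. Leave alone.
- screwdriver: Green-handled screwdriver, 170 mm long, lying on the bench, origin under its middle. Leave alone.
- pliers: Pliers with red handles, about 155 mm long, lying on the bench, origin near their pivot. Leave alone.
- plate: Grey plastic sample plate with folded edges, 75 x 100 x 15 mm, origin under its centre. Leave alone.

How it is judged:
On the way, in this order (a step that is already met when the one before it is completed fails the run):
1. the insert is pressed fully home by pulling the lever to its stop (value of joint insert above 0.008 m and value of joint lever above 0.7 rad), for 0.1 s.
2. the lever is eased back up to its rest (value of joint lever below 0.08 rad), for 0.2 s.
3. the bolt is lifted over the keeper's lip and drawn clear (value of joint bolt above 0.022 m), for 0.1 s.
4. the gate is pulled ajar (value of joint gate above 0.25 rad), for 0.2 s.
At the end, for the whole second after the job is handed in: Insert home (8 of 10 mm or more), lever up (within 0.08 rad of rest), bolt drawn 20 mm or more, and the fingers hold the gate (by bolt or frame, over 1 N) still at 0.25 to 0.5 rad, about 55 to 110 mm open at its free edge, against its spring (value of joint insert above 0.008 m and value of joint lever below 0.08 rad and value of joint bolt above 0.02 m and value of joint gate between 0.25 and 0.5 rad and velocity of joint gate between -0.05 and 0.05 rad/s and contact force between the fingers and gate_leaf above 1 N); the arm keeps its last pose, push and grip.
It fails at once if the lever flies back (faster than 2 rad/s) (velocity of joint lever below -2 rad/s).
It fails at once if a bystander is moved by more than 30 mm (distance of any of tape, screwdriver, pliers, plate from where it was at the start of the episode above 0.03 m).
It also fails if it takes over 43 s, if anything falls off the work surface, if the arm or the gripper's body presses on something with over 40 N, if the wrist force passes 120 N, or if a joint passes its speed limit or range.

ROBOT

A 6-joint arm with a two-finger parallel gripper is mounted at the origin on the work surface. World frame = base frame: x ahead of the robot, y to its left, z up, the work surface at z = 0. Lengths are in m, angles in rad, forces in N, time in s.
With the tool pointing down it reaches from about 0.3 to 0.775 m from the base axis. Payload 14.6 kg.
Tool frame: the origin (TCP) lies at the very end of the fingers, on their centre line; the grasp point (between the pads) lies 19 mm behind it; x points along the fingers, z is the direction in which the jaws open and shut, and the axes are right-handed (so a half turn about x gives the same grasp; the last joint's range is limited). The gripper opens to 94 mm and grips with 3 to 60 N. Pads are 16 mm wide; open, the fingers measure 119 mm over their backs; the gripper's body (75 mm by 177 mm) begins 78 mm behind the grasp point.
Start: joints at [1.224, 0.3, 1.521, -0, 1.321, -0.067], TCP at [0.152, 0.529, 0.205] pointing down, gripper open.
Joint ranges: [-3.03, 3.03], [-0.79, 2.21], [0.23, 2.52], [-1.04, 4.18], [0, 3.07], [-2.55, 2.55]. Speed limits (rad/s): [2.22, 2.22, 2.57, 3.14, 3.14, 3.14].

INTERFACE

Orientations are given as [roll, pitch, yaw] about the fixed x, y, z axes, in that order (R = Rz(yaw) Ry(pitch) Rx(roll)).
In Python, from station import ctrl gives the robot as it stands. The module is installed in compiled form; this text tells all that it offers.
- The arm moves only by the tool servo_tool, never from a script. Its argument "motion" is one flat list of numbers, 4 for each row, row after row: the shift along the tool's x, y, z in mm, then the turn about the tool's x in degrees. In form: [dx, dy, dz, roll, dx, dy, dz, roll, ...]. A call has 1 to 20 rows; each row is the pose to reach, as a shift and turn from the pose commanded when the call began, along the tool's axes at that moment; what a row does not reach only later rows make up. A row lasts 1/8 s, in which the tool goes at most 62.5 mm and 10.7 degrees, less where a joint would pass 70% of its speed; a pose out of reach is approached as far as the arm can. A call with a gripper value outside its range is refused whole. "gripper" is the opening, from 0 (shut) to 1 (fully open), set as the call begins (left out, the last holds). The fingers move at their own pace and stop on an object; "force" is the grip in N (left out, the last holds). Time passes only in rows, so rows that repeat a pose let the fingers close. It gives the time, the measured TCP pose, the force and the opening at its end, in the units of the state.
- ctrl.get_obs(): the state, without advancing time (a new reading comes with each control period).
- ctrl.camera(name): name is "scene" or "top" or "wrist"; returns a dict with "color" (384x512x3 uint8, red, green, blue), "z_map" (384x512 float32, m along the optical axis (not along the pixel's ray), 0 where there is no reading), "fx", "fy", "cx", "cy" (pixels), "rvec" (rotation vector, rad) and "tvec" (3), from world to camera coordinates, as OpenCV has them. Camera axes: x right, y down, z forward; pixel columns grow to the right and rows downward; lengths in m; the calibration is good to about 2 mm. A picture is of the moment at which its call begins.
- ctrl.hand_in(): hands the job in, once; it reports no verdict.
The state is a dict: "time_s": time; "qpos": joint angles; "joint_vel": joint speeds; "tau": joint torques, N m; "ee_pos": TCP position; "eef_rot": TCP orientation; "force": force on the tool from outside, world axes, zero at the start; "moment": the same for the moment, N m; "grip_width": finger opening in m.
Only numpy, scipy, OpenCV 4.12 (cv2) and the standard library are available. Lean on these libraries where they do the work, as an engineer would, in place of code of your own. Each camera call takes 0.05 s, during which the arm holds its last target.

## Working session

There is one attempt and no reset: what is moved stays moved. The work goes in short steps, Python scripts to look and compute and a tool call to move; the robot and the scene stay as the last step left them, time stands still between calls to the robot, and variables do not carry over. Pictures are saved under pics/ and viewed, and the job is handed in when it is done.

Besides the shell and the picture viewer there is one more tool, called after "Emit:" as name(argument=value, ...), one argument or row to a line, values as JSON. servo_tool: Moves the arm, as the interface text tells. Its arguments: {"type":"object","properties":{"motion":{"type":"array","items":{"type":"number"}},"gripper":{"type":"number"},"force":{"type":"number"}},"required":["motion"]}

```bash
mkdir -p pics; ls
cat > h.py <<'E'
import numpy as np,cv2
from scipy.spatial.transform import Rotation as Ro
from station import ctrl
def cam(n,save=None):
    d=ctrl.camera(n)
    d['R']=cv2.Rodrigues(np.array(d['rvec'],float))[0]; d['t']=np.array(d['tvec'],float).ravel()
    if save: cv2.imwrite('pics/'+save+'.png',cv2.cvtColor(d['color'],cv2.COLOR_RGB2BGR))
    return d
def pts(d):
    z=d['z_map'];v,u=np.indices(z.shape)
    c=np.stack([(u-d['cx'])/d['fx']*z,(v-d['cy'])/d['fy']*z,z],-1)
    p=(c-d['t'])@d['R']; p[z==0]=np.nan
    return p
def proj(d,p):
    c=d['R']@np.array(p,float)+d['t']
    return c[0]/c[2]*d['fx']+d['cx'],c[1]/c[2]*d['fy']+d['cy']
E
python3 - <<'E'
from h import *
o=ctrl.get_obs()
for k,v in o.items(): print(k,np.round(v,4))
for n in ['scene','top']:
    d=cam(n,n+'0'); np.savez('pics/'+n+'0.npz',**d)
    print(n,np.round(-d['R'].T@d['t'],3),d['fx'])
E
```

```text
pics
time_s 0.0
qpos [ 1.2244  0.3004  1.5216  0.      1.3207 -0.0666]
joint_vel [ 0.0004 -0.002  -0.0008  0.0015  0.0006  0.0004]
tau [ 1.00000e-03 -5.31808e+01 -3.52736e+01  7.09000e-02  2.44000e-02
 -1.00000e-04]
ee_pos [0.1518 0.5284 0.2049]
eef_rot [ 3.0747  1.5697 -1.9176]
force [-0.3367 -0.8962 -0.5089]
moment [ 0.0036 -0.0161 -0.014 ]
grip_width 0.0944
scene [1.419 0.021 0.881] 346.6428174684309
top [ 0.384 -0.011  1.231] 378.7581578541518
```

View pics/scene0.png

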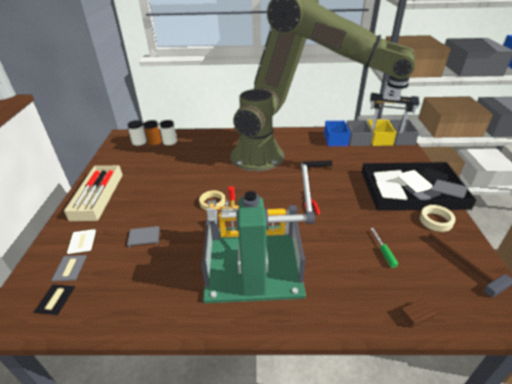

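View pics/top0.png

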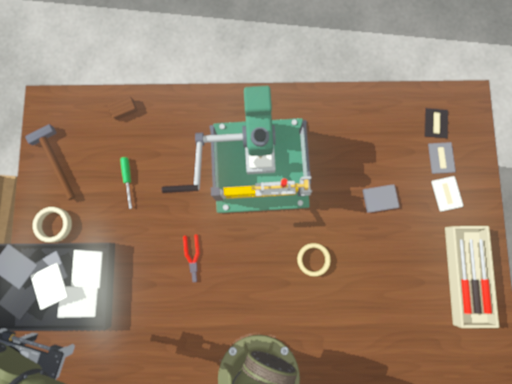

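The top view shows the press at about (260,165), with its lever grip at (180,188), the red bolt knob at (284,183) and the yellow gate between. The pliers are at (192,255) and the tape at (314,260). Next I'll measure these.

Run:
```python
from h import *
for n in ['top','scene']:
    d=dict(np.load(f'pics/{n}0.npz')); p=pts(d); c=d['color'].astype(int)
    im=cv2.cvtColor(d['color'],cv2.COLOR_RGB2BGR)
    if n=='top': cr=im[75:225,150:330]; k=4
    else: cr=im[150:310,190:340]; k=3.7
    cv2.imwrite(f'pics/{n}_crop.png',cv2.resize(cr,None,fx=k,fy=k,interpolation=cv2.INTER_CUBIC))
    R,G,B=c[...,0],c[...,1],c[...,2]
    def rep(name,m):
        m=m&np.isfinite(p[...,0]); q=p[m]; v,u=np.nonzero(m)
        if len(q): print(n,name,len(q),'uv',u.mean().round(1),v.mean().round(1),'med',np.round(np.median(q,0),4),'min',np.round(q.min(0),3),'max',np.round(q.max(0),3))
    z=p[...,2]
    box=(p[...,0]>.3)&(p[...,0]<.9)&(abs(p[...,1])<.35)
    rep('red knob',box&(R>150)&(G<60)&(B<60)&(z>.12))
    rep('yellow',box&(R>150)&(G>110)&(B<80)&(z>.08))
    rep('black',box&(R<60)&(G<60)&(B<60)&(z>.2))
    g=box&(G>R+25)&(z<.05)&(z>.01)
    rep('greenbase',g)
    if n=='top':
        q=p[g][:,:2].astype(np.float32); print(cv2.minAreaRect(q))
    b=box&(R<60)&(G<60)&(B<60)&(z>.2)&(p[...,0]<.6)
    q=p[b]; 
    if n=='top': print(cv2.minAreaRect(q[:,:2].astype(np.float32)))
```

```text
top yellow 263 uv 241.1 190.2 med [0.5575 0.051  0.1301] min [ 0.546 -0.121  0.085] max [0.57  0.098 0.204]
top greenbase 4495 uv 260.7 166.6 med [ 0.6527 -0.0233  0.0204] min [ 0.507 -0.165  0.01 ] max [0.817 0.141 0.049]
((0.6609444618225098, -0.010545119643211365), (0.2983199656009674, 0.2975963354110718), 2.9021146297454834)
((0.0, 0.0), (0.0, 0.0), 0.0)
scene red knob 63 uv 231.4 192.8 med [ 0.573  -0.0719  0.219 ] min [ 0.56  -0.079  0.193] max [ 0.578 -0.063  0.233]
scene yellow 202 uv 249.2 214.2 med [ 0.5709 -0.0686  0.1264] min [ 0.547 -0.119  0.081] max [0.682 0.099 0.244]
scene black 219 uv 291.9 176.1 med [0.5477 0.1714 0.2991] min [ 0.533 -0.027  0.282] max [0.696 0.232 0.31 ]
scene greenbase 4071 uv 253.0 271.2 med [ 0.724  -0.0064  0.0176] min [ 0.511 -0.153  0.01 ] max [0.823 0.146 0.05 ]
```

```bash
python3 -c "
from h import *
d=dict(np.load('pics/top0.npz'));p=pts(d)
for u,v in [(165,189),(172,189),(180,188),(188,188),(195,188),(197,165),(199,145),(284,183),(306,150),(224,208)]: print(u,v,d['color'][v,u],np.round(p[v,u],3))
"
```

```text
165 189 [74 66 67] [0.534 0.223 0.31 ]
172 189 [73 65 65] [0.534 0.206 0.31 ]
180 188 [74 66 67] [0.536 0.187 0.31 ]
188 188 [74 66 65] [0.536 0.167 0.311]
195 188 [75 67 64] [0.536 0.15  0.308]
197 165 [219 224 224] [0.601 0.151 0.276]
199 145 [208 212 212] [0.664 0.152 0.243]
284 183 [248  71  58] [ 0.559 -0.075  0.234]
306 150 [103 110 114] [ 0.678 -0.15   0.125]
224 208 [212 219 217] [0.516 0.105 0.028]
```

Run:
```python
from h import *
d=dict(np.load('pics/top0.npz')); p=pts(d); c=d['color'].astype(int)
s=c.sum(-1); z=p[...,2]
m=(z>.28)&(z<.32)&(p[...,1]>.1)&(p[...,1]<.26)&(p[...,0]<.57)
b=m&(s<260)
q=p[b]; r=cv2.minAreaRect(q[:,:2].astype(np.float32)); print('handle',r,np.round(cv2.boxPoints(r),4))
m2=(z>.2)&(p[...,0]<.69)&(p[...,1]>.13)&(p[...,1]<.17)&(s>400); q=p[m2]; print('arm',len(q),q.min(0),q.max(0)); 
for x0 in np.arange(.54,.7,.02):
    a=q[abs(q[:,0]-x0)<.01]; 
    if len(a):print(round(x0,2),a.mean(0).round(4),a[:,1].min().round(4),a[:,1].max().round(4))
m3=(z>.22)&(z<.24)&(c[...,0]>150)&(c[...,1]<120)&(p[...,0]<.62);q=p[m3]; print('knob top',len(q),q.mean(0),q.min(0),q.max(0))
rect=cv2.minAreaRect(p[(z>.01)&(z<.05)&(c[...,1]>c[...,0]+25)&(p[...,0]>.4)][:,:2].astype(np.float32)); yaw=np.deg2rad(rect[2]) 
ds=dict(np.load('pics/scene0.npz'));
P=np.array([rect[0][0],rect[0][1],0]);Rz=Ro.from_euler('z',yaw)
print(P,yaw)
# features in press frame
for nm,mm in [('handle',b),('knob',m3),('yel',(z>.12)&(z<.14)&(c[...,0]>150)&(c[...,2]<90)&(p[...,0]<.6)),('arm',m2)]:
    l=Rz.inv().apply(p[mm]-P); print(nm,l.mean(0).round(4),l.min(0).round(4),l.max(0).round(4))
hd=(z>.29)&(p[...,0]>.6)&(c[...,1]>c[...,0]+20); l=Rz.inv().apply(p[hd]-P); print('head',l.min(0),l.max(0),l.mean(0)); print(cv2.minAreaRect(p[hd][:,:2].astype(np.float32)))
```

```text
handle ((0.5363026261329651, 0.18879830837249756), (0.015640122815966606, 0.08754528313875198), 2.940521478652954) [[0.5262 0.2321]
 [0.5307 0.1447]
 [0.5464 0.1455]
 [0.5419 0.2329]]
arm 295 [0.54547676 0.13001189 0.21744361] [0.6899317  0.16459625 0.31016027]
0.54 [0.5475 0.1473 0.3052] 0.142 0.1534
0.56 [0.5602 0.1481 0.2964] 0.1418 0.1556
0.58 [0.5802 0.1496 0.2861] 0.144 0.1567
0.6 [0.6002 0.1503 0.2743] 0.1443 0.158
0.62 [0.6194 0.1512 0.2646] 0.1454 0.1581
0.64 [0.6403 0.1527 0.2528] 0.1471 0.1593
0.66 [0.6595 0.1528 0.2422] 0.147 0.1609
0.68 [0.6822 0.1484 0.2323] 0.13 0.1646
knob top 32 [ 0.56370649 -0.07471128  0.23320838] [ 0.55652415 -0.08073332  0.2215315 ] [ 0.57297009 -0.0672813   0.23812387]
[0.65311056 0.14398497 0.        ] 0.05065145555935485
handle [-0.1151  0.052   0.3085] [-0.1222  0.0069  0.2999] [-0.1066  0.0944  0.3129]
knob [-0.1004 -0.2139  0.2332] [-0.1075 -0.22    0.2215] [-0.0911 -0.2063  0.2381]
yel [-0.0999 -0.0909  0.13  ] [-0.1105 -0.259   0.121 ] [-0.0871 -0.0412  0.1363]
arm [-0.0297  0.0075  0.2628] [-0.1075 -0.0157  0.2174] [0.0372 0.0197 0.3102]
head [ 0.07434186 -0.18903306  0.29004778] [ 0.14213752 -0.12103564  0.31026602] [ 0.10593427 -0.15483017  0.30427026]
((0.7691380381584167, -0.0053774528205394745), (0.06761306524276733, 0.06806918233633041), 3.3189539909362793)
```

View pics/top_crop.png

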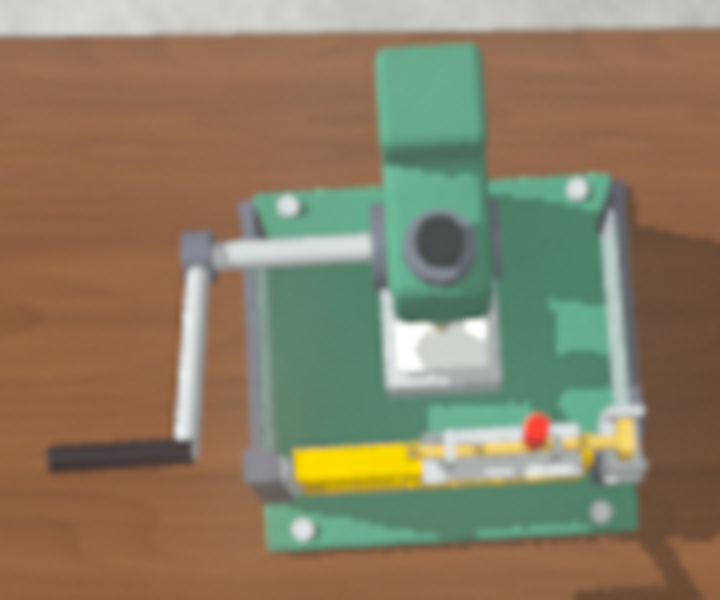

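View pics/scene_crop.png

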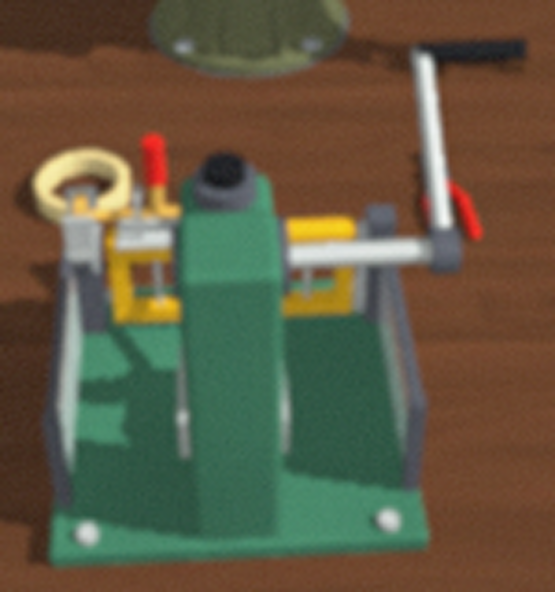

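```bash
cat >> h.py <<'E'
def toolR():
    return Ro.from_euler('xyz',ctrl.get_obs()['eef_rot']).as_matrix()
def shift(target):
    o=ctrl.get_obs(); R=toolR(); return np.round(R.T@(np.array(target)-o['ee_pos'])*1000,1)
E
python3 - <<'E'
from h import *
R=toolR(); print(R.round(3))
yaw=.0507
X=np.array([np.cos(yaw),np.sin(yaw),0])
# roll a about tool x: new z = R Rx(a) [0,0,1]
for a in range(-180,181,1):
    z=R@Ro.from_euler('x',a,degrees=True).as_matrix()[:,2]
    if abs(z@X)>.9999: print('jaws along x at',a)
    if abs(z@X)<.01: print('jaws along y at',a)
print(shift([.536,.195,.36]))
print(shift([.536,.195,.2825]))
E
```

```text
[[-0.    -0.961  0.276]
 [-0.001  0.276  0.961]
 [-1.     0.    -0.001]]
jaws along x at -109
jaws along y at -19
jaws along x at 71
jaws along y at 161
[-154.8 -461.3 -214.5]
[ -77.3 -461.3 -214.4]
```

Emit:
servo_tool(
  motion=[-40, 0, 0, 0, -80, -20, -10, 3, -120, -50, -23, 8, -155, -90, -42, 14, -155, -130, -60, 20, -155, -170, -79, 26, -155, -210, -98, 32, -155, -250, -116, 38, -155, -290, -135, 44, -155, -330, -153, 50, -155, -370, -172, 56, -155, -405, -188, 62, -155, -435, -202, 67, -155, -455, -211, 71, -155, -461, -214, 71, -155, -461, -214, 71],
  gripper=0.7,
)

```text
time_s: 2.1
ee_pos: [0.5357, 0.1959, 0.3603]
eef_rot: [2.991, 1.571, 3.044]
force: [0.3, 0.8, 0.8]
grip_width: 0.0657
```

Run:
```python
from h import *
o=ctrl.get_obs();print(o['time_s'],o['ee_pos'],o['qpos'].round(3) if hasattr(o['qpos'],'round') else o['qpos'],o['force'],o['grip_width'])
print(toolR().round(3)); print(shift([.536,.195,.2825]))
d=cam('wrist','w1'); np.savez('pics/w1.npz',**d)
p=pts(d);z=p[...,2];s=d['color'].astype(int).sum(-1)
m=(z>.28)&(z<.325)&(p[...,1]>.1)&(p[...,1]<.26)&(s<260)&(p[...,0]<.57)&(p[...,0]>.5);q=p[m]
print(len(q)); 
if len(q)>10: r=cv2.minAreaRect(q[:,:2].astype(np.float32)); print(r,cv2.boxPoints(r),q.mean(0))
print('grip proj',proj(d,[.536,.195,.31]))
```

```text
2.1 [0.53565371 0.19593431 0.36034361] [0.286 0.287 1.187 0.    1.669 0.233] [0.31247277 0.78849962 0.75883588] 0.06565289986338514
[[-0.    -0.053  0.999]
 [ 0.     0.999  0.053]
 [-1.     0.    -0.   ]]
[77.8 -1.   0.3]
2666
((0.5351938009262085, 0.1886308491230011), (0.017728425562381744, 0.08987549692392349), 2.462514877319336) [[0.524407   0.23314624]
 [0.5282686  0.14335375]
 [0.5459806  0.14411546]
 [0.542119   0.23390795]] [0.53482641 0.19279498 0.30833267]
grip proj (np.float64(254.24804470145602), np.float64(215.20823153577854))
```

View pics/w1.png

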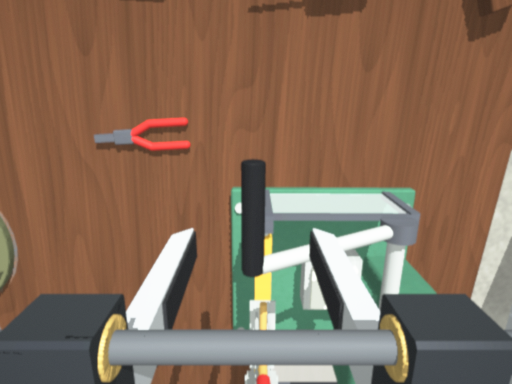

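The wrist view shows the black handle (253,215) centred between the fingers. I'll move down and grip it.

Emit:
servo_tool(
  motion=[12, 0, 0, 0, 27, 0, 0, 0, 42, -1, 0, 0, 57, -1, 0, 0, 70, -1, 0, 0, 78, -1, 0, 0, 78, -1, 0, 0],
)

```text
time_s: 3.02
ee_pos: [0.5358, 0.1946, 0.282]
eef_rot: [-2.897, 1.57, -2.845]
force: [-1.0, -0.7, 0.1]
grip_width: 0.0659
```

Emit:
servo_tool(
  motion=[0, 0, 0, 0, 0, 0, 0, 0, 0, 0, 0, 0, 0, 0, 0, 0, 0, 0, 0, 0, 0, 0, 0, 0, 0, 0, 0, 0, 0, 0, 0, 0],
  gripper=0,
  force=40,
)

```text
time_s: 4.03
ee_pos: [0.5358, 0.1946, 0.2824]
eef_rot: [-2.987, 1.57, -2.935]
force: [-2.8, -0.3, 0.3]
grip_width: 0.017
```

Emit:
servo_tool(
  motion=[8, 0, -4, 0, 15, 0, -7, 0, 23, 0, -10, 0, 31, 0, -13, 0, 39, 0, -15, 0, 48, 0, -17, 0, 56, 0, -19, 0, 64, 0, -20, 0],
)

```text
time_s: 5.03
ee_pos: [0.5164, 0.1937, 0.2192]
eef_rot: [0.176, 1.568, 0.228]
force: [-0.5, 0.1, 7.5]
grip_width: 0.0166
```

Run:
```python
from h import *
d=cam('scene','s2');cv2.imwrite('pics/s2c.png',cv2.resize(cv2.cvtColor(d['color'],cv2.COLOR_RGB2BGR)[100:310,190:400],None,fx=2.8,fy=2.8))
print(shift([.515,.195,.218]))
```

```text
[ 0.1  1.4 -1.2]
```

View pics/s2c.png

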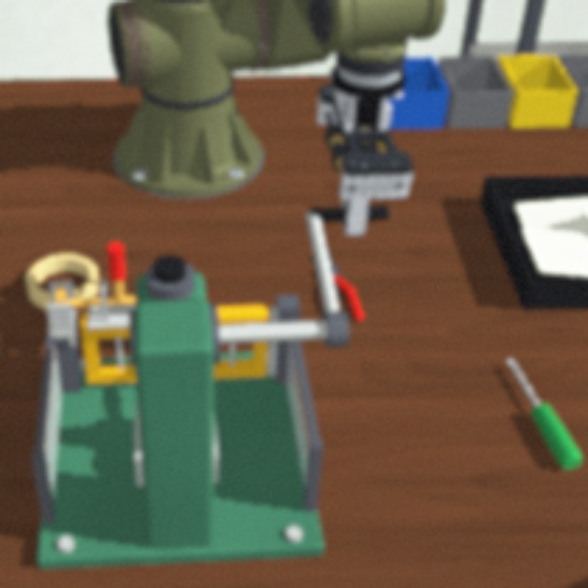

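The lever is half down with the handle held at (365,213). I'll carry on to the stop.

Emit:
servo_tool(
  motion=[9, 0, -1, 0, 17, 0, -1, 0, 26, 0, -1, 0, 34, 0, 0, 0, 43, 0, 1, 0, 51, 0, 2, 0, 60, 0, 4, 0, 66, 0, 6, 0, 70, 0, 8, 0, 72, 0, 8, 0, 72, 0, 8, 0, 72, 0, 8, 0],
)

```text
time_s: 6.58
ee_pos: [0.522, 0.194, 0.1459]
eef_rot: [-3.035, 1.566, -2.983]
force: [-16.6, -1.1, 5.9]
grip_width: 0.0171
```

Run:
```python
from h import *
d=cam('scene','s3');cv2.imwrite('pics/s3c.png',cv2.resize(cv2.cvtColor(d['color'],cv2.COLOR_RGB2BGR)[100:310,190:400],None,fx=2.8,fy=2.8))
p=pts(d);o=ctrl.get_obs(); print(o['ee_pos'],o['force'])
m=(d['color'].astype(int).sum(-1)<200)&(abs(p[...,0]-.52)<.03)&(p[...,1]>.14)&(p[...,1]<.25)&(p[...,2]<.2)&(p[...,2]>.12)
q=p[m];print(len(q),q.mean(0),q.min(0),q.max(0))
```

```text
[0.52197297 0.19397398 0.14586119] [-16.50534841  -0.97195117   5.34216267]
49 [0.5319678  0.19139804 0.17371503] [0.52552013 0.15777156 0.16396949] [0.53786354 0.23293523 0.18070415]
```

View pics/s3c.png

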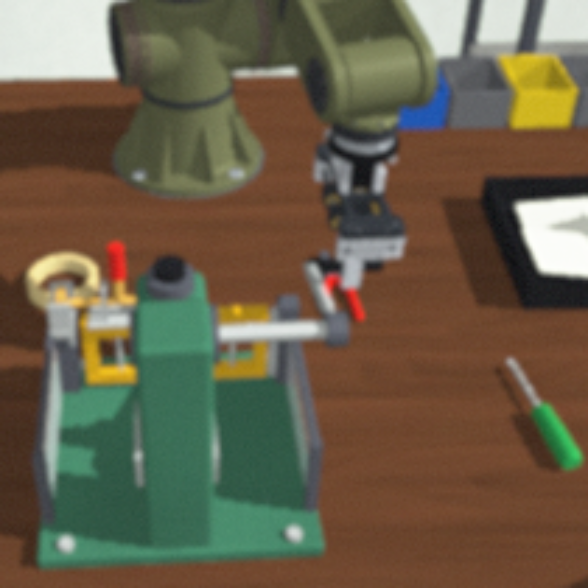

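Emit:
servo_tool(
  motion=[3, 0, -2, 0, 5, 0, -2, 0, 5, 0, -2, 0],
)

```text
time_s: 7.0
ee_pos: [0.5227, 0.1941, 0.1436]
eef_rot: [0.178, 1.567, 0.23]
force: [-5.4, -2.7, 18.9]
grip_width: 0.0168
```

Emit:
servo_tool(
  motion=[-9, 0, 0, 0, -17, 0, -1, 0, -26, 0, -3, 0, -34, 0, -5, 0, -42, 0, -6, 0, -51, 0, -7, 0, -59, 0, -7, 0, -68, 0, -7, 0, -76, 0, -6, 0, -85, 0, -5, 0, -93, 0, -3, 0, -101, 0, -1, 0, -110, 0, 1, 0, -118, 0, 3, 0, -126, 0, 7, 0, -133, 0, 10, 0, -139, 0, 13, 0, -141, 0, 14, 0, -141, 0, 14, 0, -141, 0, 14, 0],
)

```text
time_s: 9.5
ee_pos: [0.5355, 0.1938, 0.2756]
eef_rot: [-2.819, 1.561, -2.768]
force: [15.7, -0.2, -46.5]
grip_width: 0.0169
```

Run:
```python
from h import *
d=cam('scene','s4')
p=pts(d);o=ctrl.get_obs(); print(o['time_s'],o['ee_pos'],o['force'])
m=(d['color'].astype(int).sum(-1)<200)&(abs(p[...,0]-.54)<.03)&(p[...,1]>.16)&(p[...,1]<.235)&(p[...,2]<.33)&(p[...,2]>.27)
q=p[m];print(len(q),np.median(q,0),q.min(0),q.max(0))
d=dict(np.load('pics/scene0.npz'));p=pts(d)
m=(d['color'].astype(int).sum(-1)<200)&(abs(p[...,0]-.54)<.03)&(p[...,1]>.16)&(p[...,1]<.235)&(p[...,2]<.33)&(p[...,2]>.27)
q=p[m];print(len(q),np.median(q,0),q.min(0),q.max(0))
```

```text
9.55 [0.5354775  0.19380996 0.27560459] [ 15.14152142   0.08160549 -46.67911654]
85 [0.54464855 0.18392017 0.30361234] [0.53284553 0.16195334 0.29175514] [0.55157901 0.23480153 0.30858336]
144 [0.54492637 0.19879038 0.30426622] [0.53339313 0.16204883 0.28962166] [0.55073172 0.23436577 0.3088517 ]
```

The lever is back at its top stop: the handle is at the same height as at the start. I'll relieve the strain, then release.

Emit:
servo_tool(
  motion=[3, 0, 0, 0, 6, 0, 0, 0, 6, 0, 0, 0],
)

```text
time_s: 9.93
ee_pos: [0.5357, 0.1939, 0.2753]
eef_rot: [-2.568, 1.568, -2.517]
force: [1.7, -4.5, -8.6]
grip_width: 0.0166
```

Emit:
servo_tool(
  motion=[0, 0, 0, 0, 0, 0, 0, 0, 0, 0, 0, 0, 0, 0, 0, 0, 0, 0, 0, 0],
  gripper=0.6,
)

```text
time_s: 10.55
ee_pos: [0.5359, 0.1947, 0.2765]
eef_rot: [0.682, 1.571, 0.734]
force: [-0.7, -0.7, 0.1]
grip_width: 0.0559
```

Run:
```python
from h import *
o=ctrl.get_obs(); print(o['time_s'],o['ee_pos'],o['force'],o['grip_width'])
print('up',shift([.536,.195,.36]))
```

```text
10.55 [0.53590693 0.194662   0.2765014 ] [-0.72687896 -0.65541626  0.11679266] 0.055920521256764825
up [-83.5   0.3   0.1]
```

Emit:
servo_tool(
  motion=[-25, 0, 0, 0, -55, 0, 0, 0, -84, -5, 0, 0, -84, -30, 1, -8, -84, -60, 3, -17, -84, -90, 4, -26, -84, -120, 6, -35, -84, -150, 7, -44, -84, -180, 9, -53, -84, -210, 10, -62, -84, -240, 12, -71, -84, -260, 13, -80, -84, -269, 13, -87, -84, -269, 13, -90, -84, -269, 13, -90],
)

```text
time_s: 12.42
ee_pos: [0.5628, -0.0734, 0.3605]
eef_rot: [-1.141, 1.571, 0.482]
force: [-1.0, 0.0, -0.3]
grip_width: 0.0565
```

Run:
```python
from h import *
o=ctrl.get_obs(); print(o['time_s'],o['ee_pos'],np.round(o['qpos'],3),o['force']); print(toolR().round(3))
d=cam('wrist','w5'); p=pts(d);c=d['color'].astype(int)
m=(c[...,0]>130)&(c[...,1]<110)&(c[...,2]<110)&(p[...,2]>.18)&(p[...,2]<.25)
q=p[m]; v,u=np.nonzero(m); print(len(q),u.mean(),v.mean(),np.median(q,0),q.min(0),q.max(0))
t=m&(p[...,2]>.2315); q=p[t];print('top',len(q),q.mean(0),q.min(0),q.max(0))
ds=cam('top','t5');p=pts(ds);c=ds['color'].astype(int);z=p[...,2]
b=(z>.28)&(z<.32)&(p[...,1]>.1)&(p[...,1]<.26)&(p[...,0]<.57)&(c.sum(-1)<260)
q=p[b]; print('handle',len(q),q.mean(0)); r=cv2.minAreaRect(q[:,:2].astype(np.float32));print(r)
```

```text
12.425 [ 0.56282356 -0.07341421  0.3604646 ] [-0.194  0.28   1.195  0.     1.667 -1.816] [-1.00936284  0.04919858 -0.3487419 ]
[[ 0.    -0.999 -0.051]
 [ 0.    -0.051  0.999]
 [-1.    -0.     0.   ]]
379 250.9287598944591 182.28759894459102 [ 0.5584247  -0.07545637  0.23312532] [ 0.55377025 -0.08400154  0.1907757 ] [ 0.57072186 -0.06741368  0.23605395]
top 243 [ 0.56201374 -0.07519235  0.23371755] [ 0.55408715 -0.08368046  0.23151708] [ 0.57072186 -0.06741368  0.23605395]
handle 237 [0.50806355 0.18709873 0.30825789]
((0.3320246934890747, 0.17521151900291443), (0.42566800117492676, 0.08745720237493515), 3.8787224292755127)
```

View pics/w5.png

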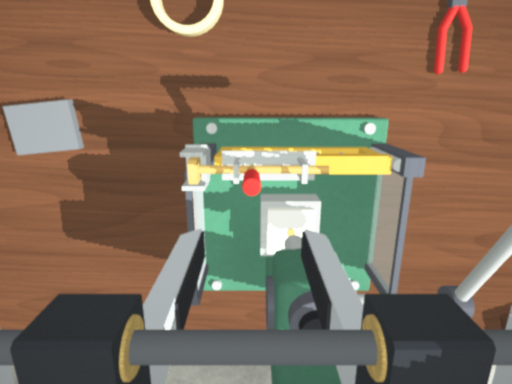

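View pics/t5.png

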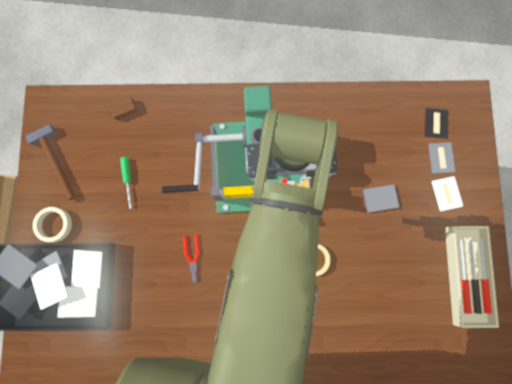

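The wrist view shows the red knob (251,182) between the jaws, which open along y. The top view shows the lever raised, with its handle at (180,188). I'll move down to the knob.

Emit:
servo_tool(
  motion=[25, 0, 0, 0, 60, 0, -1, 0, 95, 0, -1, 0, 125, 0, -2, 0, 148, 0, -2, 0, 160, 0, -2, 0, 165, 0, -2, 0, 165, 0, -2, 0],
)

```text
time_s: 13.52
ee_pos: [0.5631, -0.0753, 0.1959]
eef_rot: [-1.797, 1.57, -0.175]
force: [0.3, -0.1, 0.4]
grip_width: 0.0565
```

Emit:
servo_tool(
  motion=[0, 0, 0, 0, 0, 0, 0, 0, 0, 0, 0, 0, 0, 0, 0, 0, 0, 0, 0, 0, 0, 0, 0, 0, 0, 0, 0, 0],
  gripper=0,
  force=40,
)

```text
time_s: 14.4
ee_pos: [0.563, -0.0753, 0.1955]
eef_rot: [-1.318, 1.571, 0.305]
force: [0.3, 1.1, 1.6]
grip_width: 0.0173
```

Gripped. Next I'll lift it 11 mm.

Emit:
servo_tool(
  motion=[-4, 0, 0, 0, -8, 0, 0, 0, -11, 0, 0, 0, -11, 0, 0, 0, -11, 0, 0, 0],
)

```text
time_s: 15.02
ee_pos: [0.5629, -0.0753, 0.2063]
eef_rot: [1.112, 1.571, 2.735]
force: [0.2, 0.5, -1.5]
grip_width: 0.0173
```

Run:
```python
from h import *
for n in ['scene','wrist']:
    d=cam(n,n+'6')
    if n=='scene': cv2.imwrite('pics/s6c.png',cv2.resize(cv2.cvtColor(d['color'],cv2.COLOR_RGB2BGR)[150:270,190:320],None,fx=4.5,fy=4.5,interpolation=cv2.INTER_CUBIC))
```

```text
(no output)
```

View pics/s6c.png

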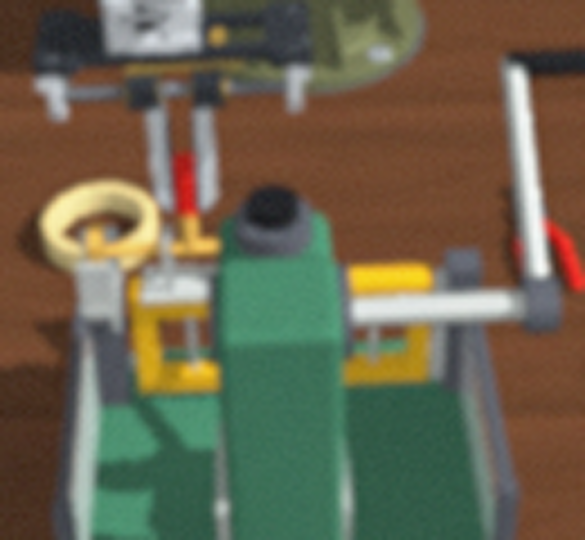

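View pics/wrist6.png

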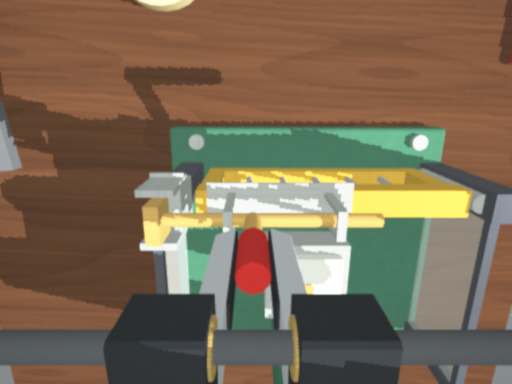

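The bolt is lifted, with its brass head visible above the keeper at wrist pixel (155,222). I'll draw it back along tool +z.

Emit:
servo_tool(
  motion=[0, 0, 4, 0, 0, 0, 8, 0, 0, 0, 13, 0, 0, 0, 18, 0, 0, 0, 23, 0, 0, 0, 28, 0, 0, 0, 32, 0, 0, 0, 34, 0, 0, 0, 34, 0],
)

```text
time_s: 16.25
ee_pos: [0.5612, -0.0411, 0.2064]
eef_rot: [0.043, 1.57, 1.666]
force: [0.6, 0.5, -0.9]
grip_width: 0.0175
```

Run:
```python
from h import *
d=cam('wrist','w7'); print(ctrl.get_obs()['time_s'])
```

```text
16.3
```

View pics/w7.png

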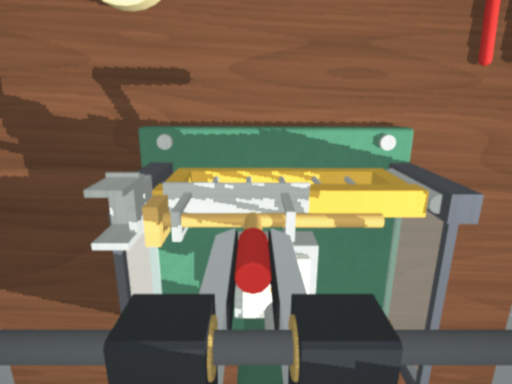

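The head is clear of the keeper: it is at (157,220) and the keeper at (120,210). Now I'll swing the gate along its arc.

Emit:
servo_tool(
  motion=[0, 2, 0, 1, 0, 5, 0, 2, 0, 10, 0, 4, 0, 16, 1, 6, 0, 21, 1, 8, 0, 26, 2, 10, 0, 31, 3, 12, 0, 36, 4, 14, 0, 42, 6, 16, 0, 47, 7, 18, 0, 52, 9, 20, 0, 54, 10, 21, 0, 54, 10, 21, 0, 54, 10, 21, 0, 54, 10, 21],
)

```text
time_s: 18.18
ee_pos: [0.5068, -0.0342, 0.2064]
eef_rot: [2.237, 1.571, -2.789]
force: [4.2, -2.7, -2.1]
grip_width: 0.0172
```

Run:
```python
from h import *
o=ctrl.get_obs(); print(o['time_s'],o['force'],o['grip_width'],o['ee_pos'])
d=cam('wrist','w8')
d=cam('scene','s8');cv2.imwrite('pics/s8c.png',cv2.resize(cv2.cvtColor(d['color'],cv2.COLOR_RGB2BGR)[150:270,190:320],None,fx=4.5,fy=4.5,interpolation=cv2.INTER_CUBIC))
p=pts(d);c=d['color'].astype(int)
d=cam('top','t8');p=pts(d);c=d['color'].astype(int)
m=(c[...,0]>150)&(c[...,1]>110)&(c[...,2]<80)&(abs(p[...,2]-.13)<.006)&(p[...,0]>.4)&(p[...,0]<.6);q=p[m];print(len(q))
if len(q)>20:
  r=cv2.minAreaRect(q[:,:2].astype(np.float32));print(r,cv2.boxPoints(r))
```

```text
18.175 [ 4.16659228 -2.70723179 -2.08009022] 0.0171992121918325 [ 0.50679449 -0.03424599  0.20637739]
64
((0.5391414165496826, 0.056952495127916336), (0.0865665152668953, 0.021922316402196884), 72.71800231933594) [[0.5158167  0.01887958]
 [0.53674936 0.01236701]
 [0.56246614 0.09502541]
 [0.54153347 0.10153798]]
```

View pics/w8.png

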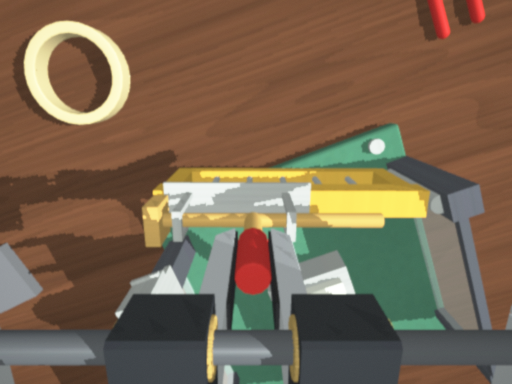

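View pics/s8c.png

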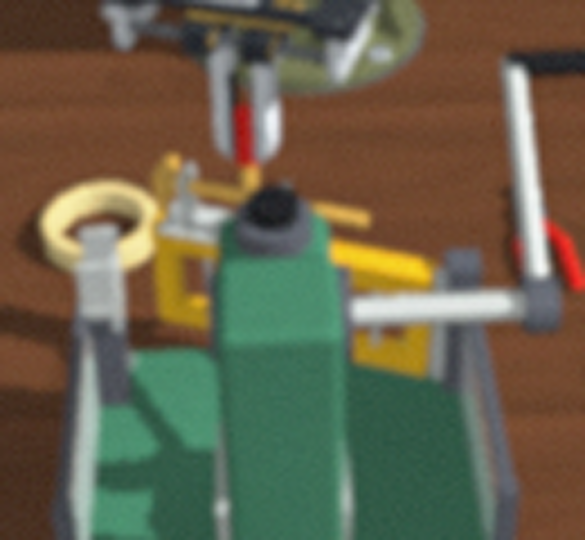

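View pics/t8.png

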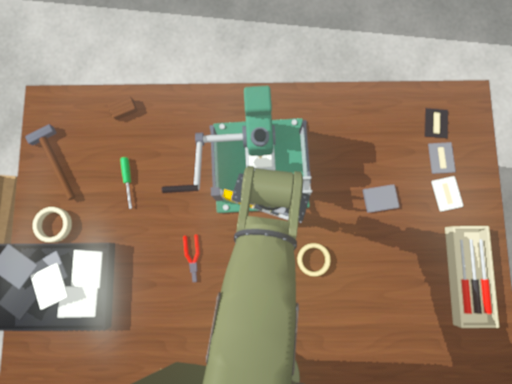

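The gate is about 20° (0.35 rad) open and held with about 5 N. The lever is raised, the bolt drawn and the bystanders unmoved, so I'm handing in.

Emit:
servo_tool(
  motion=[0, 0, 0, 0, 0, 0, 0, 0, 0, 0, 0, 0, 0, 0, 0, 0],
)

```text
time_s: 18.82
ee_pos: [0.5067, -0.0342, 0.2065]
eef_rot: [-1.542, 1.571, -0.285]
force: [3.7, -2.1, -1.7]
grip_width: 0.0176
```

```bash
python3 -c "
from h import *
o=ctrl.get_obs();print(o['time_s'],o['ee_pos'],o['force'],np.abs(o['joint_vel']).max())
print(ctrl.hand_in())"
```

```text
18.825 [ 0.50674756 -0.03419406  0.20646421] [ 3.69773739 -2.13952519 -1.68880568] 0.0018422615422717563
the job is handed in; nothing more can be done
None
```

I did every step of the task and handed the job in at 18.8 s of the 43 s allowed; no verdict was reported.

- **Lever and insert:** I gripped the handle and pulled it to the bottom stop. The force rose to about 20 N on the last push, and the handle measured at its stop height of about 0.17 m. I then eased it back at about 0.4 rad/s to the top. The handle came back to its starting height before I let go, and was still raised in the last pictures.
- **Insert depth not measured:** I did not see how deep the insert went. That it is fully home is inferred from the lever reaching its stop.
- **Bolt:** I lifted the knob 11 mm and drew it back 34 mm. The wrist picture shows the head clear of the keeper.
- **Gate:** I swung it open along its arc. The top view gives about 0.35 rad, roughly 80 mm at the free edge. At hand-in the arm was still, with the fingers holding the knob at about 4.6 N. That is the reading at the wrist; I could not measure the contact on the gate separately.
- **Side effects:** The tape, pliers, screwdriver and plate look unmoved in the final top picture, though I did not measure their shift. While the lever was against its top stop, the wrist force reached about 50 N, under the 120 N limit; I relieved it before letting go.

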